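# Gauge a silver bar and send it on to the right tray

### The job

Check the thickness of the silver bar lying on the steel block: gently stand the bridge dial gauge astride it, both feet flat on the block, and take the reading. If the bar is thicker than 12 mm it needs another pass through the rolling mill, so lay it flat in the orange tray; if it is thinner it is finished, so lay it flat in the blue tray. Put the gauge back standing on its cork pad, set everything down without dropping it, and leave the bars on the wooden board and the other tools alone.

Things in the scene. Friction and masses are not known exactly. Their poses are not given: they have to be found in the camera images.
- gauge: bridge dial gauge, 92 mm wide (y), 40 deep (x), 136 high, 0.36 to 0.5 kg, loose. Origin midway between its two feet on the plane of their soles, z up. Steel feet (40 x 16 mm) are centred at y = +38 and -38 mm; between them a gap 60 mm wide, 28 mm high for the part, which must run along the gauge's x. A sprung brass foot (13 mm disc) hangs on the axis midway.
- gauge_grip (a point): middle of the gauge's black grip post, 114 mm above its soles on its vertical axis, axes as the gauge's; the post is 24 x 24 mm, from 92 to 136 mm up: take it from above, across y or x.
- gauge_dial (a point): centre of the round dial face (54 mm wide, facing the gauge's +x, 69 mm above the soles). The scale runs clockwise from 0 near the bottom to 20 mm, a mark every 2 mm, 0.25 rad per mm, 12 mm straight up; its band is blue below 12 mm and orange above.
- gauge_foot (a joint): the gauge's reading in m: height of its brass foot above the plane of the soles: 0 standing on a flat surface, the part's thickness when both feet stand flat on the surface on which the part lies, less while they are still above it. A spring presses the foot down with 0.8 to 1.5 N; travel 20 mm.
- block: flat ground steel bench block 130 x 130 x 12 mm, fixed. Origin at the centre of its underside, its top is 12 mm up. One silver bar lies across its middle, within about 10 mm of the centre, roughly along its x (within 0.55 rad).
- bar_a: flat silver bar 110 (x) x 22 (y) mm, 9 to 15 mm thick, its own thickness not known beforehand; 0.2 to 0.4 kg. Origin at the centre of its underside, x along the bar, z up. Four bars look alike: at the start any one of them lies on the steel block, the other three on the wooden board.
- bar_b: flat silver bar 110 (x) x 22 (y) mm, 9 to 15 mm thick, its own thickness not known beforehand; 0.2 to 0.4 kg. Origin at the centre of its underside, x along the bar, z up. Four bars look alike: at the start any one of them lies on the steel block, the other three on the wooden board.
- bar_c: flat silver bar 110 (x) x 22 (y) mm, 9 to 15 mm thick, its own thickness not known beforehand; 0.2 to 0.4 kg. Origin at the centre of its underside, x along the bar, z up. Four bars look alike: at the start any one of them lies on the steel block, the other three on the wooden board.
- bar_d: flat silver bar 110 (x) x 22 (y) mm, 9 to 15 mm thick, its own thickness not known beforehand; 0.2 to 0.4 kg. Origin at the centre of its underside, x along the bar, z up. Four bars look alike: at the start any one of them lies on the steel block, the other three on the wooden board.
- board: dark wooden board 150 x 190 x 12 mm, fixed, with three silver bars lying on it that are not part of this job. Origin at the centre of its underside.
- pad: cork pad 90 (x) x 120 (y) x 4 mm, fixed: the gauge's place. Origin at the centre of its underside; at the start the gauge stands in its middle.
- orange_tray: orange tray 150 (x) x 110 (y) mm outside, 22 mm high, walls and floor 4 mm, fixed. Origin at the centre of its underside; inner floor 4 mm up. For bars that must be rolled again. It stands left or right of the block.
- blue_tray: blue tray of the same size, fixed, for finished bars. It stands on the other side.
- hammer: jeweller's hammer with wooden handle, 240 mm long, a bystander.
- brush: bench brush with wooden handle, 190 mm long, a bystander.
- file: flat file with red handle, 195 mm long, a bystander.
- jar: amber jar with black cap, 52 mm wide, 75 mm high, a bystander.
- bowl: white ceramic bowl, 84 mm wide, 42 mm high, a bystander.
Not all that is in view belongs to the job. There is more than one size of the blue_tray; the job needs the larger.

How it is judged:
By the outcome, as a careful person would: the job done as asked, in the order asked, and still so for the second after the job is handed in, with the robot touching nothing.
It also fails if it takes over 69 s, if anything falls off the work surface, if the arm or the gripper's body presses on something with over 40 N, if the wrist force passes 120 N, or if a joint passes its speed limit or range.

### The arm

A 7-joint arm with a two-finger parallel gripper is mounted at the origin on the work surface. World frame = base frame: x ahead of the robot, y to its left, z up, the work surface at z = 0. Lengths are in mm, angles in rad, forces in N, time in s.
With the tool pointing down it reaches from about 425 to 800 mm from the base axis. Payload 8.3 kg.
Tool frame: the origin (TCP) lies on the centre line of the jaws, within the pads' length; the fingertips stand 11 mm ahead of it and the grasp point (between the pads) lies 8 mm behind it; z points along the fingers, y is the line along which they close (so a half turn about z gives the same grasp; the last joint's range is limited). The gripper opens to 85 mm and grips with 20 to 120 N. Pads are 22 mm wide; open, the fingers measure 114 mm over their backs; the gripper's body (76 mm by 85 mm) begins 54 mm behind the grasp point. The pads swing forward as they close: fully open they stand 13 mm farther back than shut.
Start: joints at [1.193, 0.383, 0.016, 1.37, -0.006, 1.388, -0.046], TCP at [193.553, -594.257, 242.279] pointing down, gripper open.
Joint ranges: [-2.95, 2.95], [-0.25, 2.06], [-1.52, 1.56], [0.18, 2.33], [-1.44, 4.58], [0.02, 2.06], [-3.01, 3.01]. Speed limits (rad/s): [2.39, 2.39, 3.01, 3.01, 3.14, 3.14, 3.14].

### API

Orientations are given as a 3x3 rotation matrix whose columns are the frame's x, y, z axes.
In Python, from plant import manip, vision gives the robot as it stands.
- The arm moves only by the tool step_arm, never from a script. Its argument "series" is one flat list of numbers, 6 for each row, row after row: the shift along the tool's x, y, z scaled (see below), then the turn, a rotation vector about the tool's x, y, z scaled (see below). A call has 1 to 10 rows; each row shifts and turns the commanded pose from where the row before left it, along the tool's axes as they then stand; what a row does not reach is not made up. The controller multiplies each number of a shift by 0.06 m and each number of a turn by 5 degrees. A row lasts 1/8 s, in which the tool goes at most 62.5 mm and 10.7 degrees, less where a joint would pass 70% of its speed; a pose out of reach is approached as far as the arm can. A call with a number of a shift or a turn outside -1 to 1 is refused whole. A call with a gripper value outside its range is refused whole. "fingers" is the opening, from 0 (shut) to 1 (fully open), set as the call begins (left out, the last holds). The fingers move at their own pace and stop on an object; the grip force is fixed at half the most. Time passes only in rows, so rows that do not move let the fingers close. It gives the time, the measured TCP pose, the force, the opening and the grip force at its end, in the units of the state.
- manip.observe(): the state, without advancing time (a new reading comes with each control period).
- vision.camera(name): name is "scene" or "top" or "wrist"; returns the picture (480x640x3 uint8, blue, green, red); there is no depth.
- vision.calibration(name): a dict with "fx", "fy", "cx", "cy" (pixels), "rvec" (rotation vector, rad) and "tvec" (3), from world to camera coordinates, as OpenCV has them. Camera axes: x right, y down, z forward; pixel columns grow to the right and rows downward; lengths in mm; the calibration is good to about 2 mm. A picture is of the moment at which its call begins: read the wrist's pose just before it. calibration takes no time and is no camera call; for the wrist camera it gives the pose at the moment of the call.
- manip.job_done(): hands the job in; it is judged then, once.
The state is a dict: "time_s": time; "qpos": joint angles; "joint_vel": joint speeds; "tau": joint torques, N m; "position": TCP position; "ee_rot": TCP orientation; "ft_force": force on the tool from outside, world axes, zero at the start; "wrist_torque": the same for the moment, N m; "opening": finger opening in mm; "grasp_force": force on a finger pad.
Only numpy, scipy, OpenCV 4.12 (cv2) and the standard library are available. Lean on these libraries where they do the work, as an engineer would, in place of code of your own. Each camera call takes 0.05 s, during which the arm holds its last target. There are 200 camera calls.

## Working session

There is one attempt and no reset: what is moved stays moved. The work goes in short steps, Python scripts to look and compute and a tool call to move; the robot and the scene stay as the last step left them, time stands still between calls to the robot, and variables do not carry over. Pictures are saved under pics/ and viewed, at most 10 in all, crops included, and the job is handed in when it is done.

Besides the shell and the picture viewer there is one more tool, called after ">>>" as name(argument=value, ...) on one line, values as JSON. step_arm: Moves the arm, as the interface text tells. Its arguments: {"type":"object","properties":{"series":{"type":"array"},"fingers":{"type":"number"}},"required":["series"]}

```bash
ls; mkdir -p pics; python3 - <<'E'
from plant import manip, vision
import cv2
s=manip.observe();print({k:s[k] for k in('time_s','position','ee_rot','opening','ft_force')})
for n in('scene','top'):
    cv2.imwrite(f'pics/{n}0.png',vision.camera(n));print(n,vision.calibration(n))
E
```

```text
pics
{'time_s': 0.0, 'position': array([ 193.38823377, -593.81771599,  241.26783093]), 'ee_rot': array([[ 9.50835070e-01,  3.09696955e-01, -6.82626366e-04],
       [ 3.09697698e-01, -9.50833272e-01,  1.85066148e-03],
       [-7.59196348e-05, -1.97108166e-03, -9.99998055e-01]]), 'opening': 85.51116633920059, 'ft_force': array([ 0.5220164 , -0.25542452,  0.24722838])}
scene {'fx': 506.58159074477, 'fy': 506.58159074477, 'cx': 319.20741928584295, 'cy': 235.82661153792637, 'rvec': array([ 2.04925824,  1.75004378, -0.46357779]), 'tvec': array([ -67.33390129, -385.14016451, 1588.08799486])}
top {'fx': 544.02692830583, 'fy': 544.02692830583, 'cx': 320.09291625105857, 'cy': 240.32473702534787, 'rvec': array([ 2.17552431, -2.19939547,  0.07849527]), 'tvec': array([ -16.8075    ,  499.36979676, 1607.03777994])}
```

View pics/top0.png

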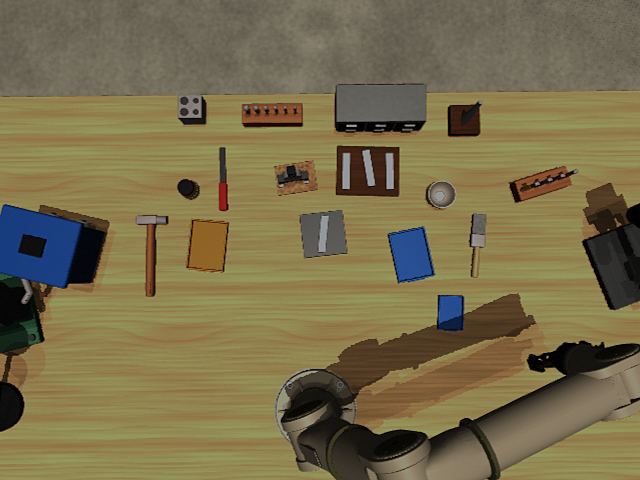

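View pics/scene0.png

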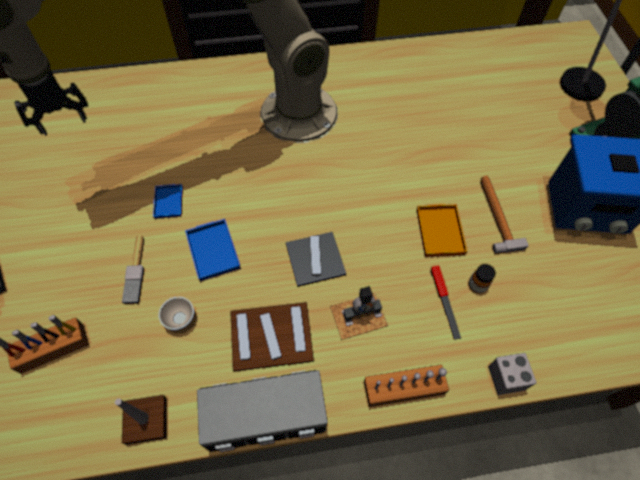

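The top view shows the block at about (324,233) with its bar, the gauge on its pad at (296,176), the orange tray at (208,245), the large blue tray at (411,254) and the board at (367,170). The scene view shows the same layout from the far side. I'll enlarge the middle for accurate pixel positions.

```bash
cat > h.py <<'E'
import numpy as np, cv2
from plant import manip, vision
def ray(cal,px):
    R=cv2.Rodrigues(np.array(cal['rvec']))[0];t=np.array(cal['tvec'])
    d=R.T@np.array([(px[0]-cal['cx'])/cal['fx'],(px[1]-cal['cy'])/cal['fy'],1]);return -R.T@t,d
def onz(cal,px,z):
    o,d=ray(cal,px);return o+d*(z-o[2])/d[2]
def proj(cal,P):
    K=np.array([[cal['fx'],0,cal['cx']],[0,cal['fy'],cal['cy']],[0,0,1.]])
    return cv2.projectPoints(np.float64(P).reshape(-1,1,3),np.array(cal['rvec']),np.array(cal['tvec']),K,None)[0].reshape(-1,2)
E
python3 - <<'E'
import cv2,numpy as np
a=cv2.imread('pics/top0.png');b=cv2.imread('pics/scene0.png')
c=cv2.resize(a[155:265,265:365],None,fx=5,fy=5,interpolation=cv2.INTER_CUBIC)
d=cv2.resize(b[280:345,325:395],None,fx=4,fy=4,interpolation=cv2.INTER_CUBIC)
o=np.zeros((550,790,3),np.uint8);o[:550,:500]=c;o[:260,505:785]=d
cv2.imwrite('pics/c1.png',o)
E
```

```text
(no output)
```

View pics/c1.png

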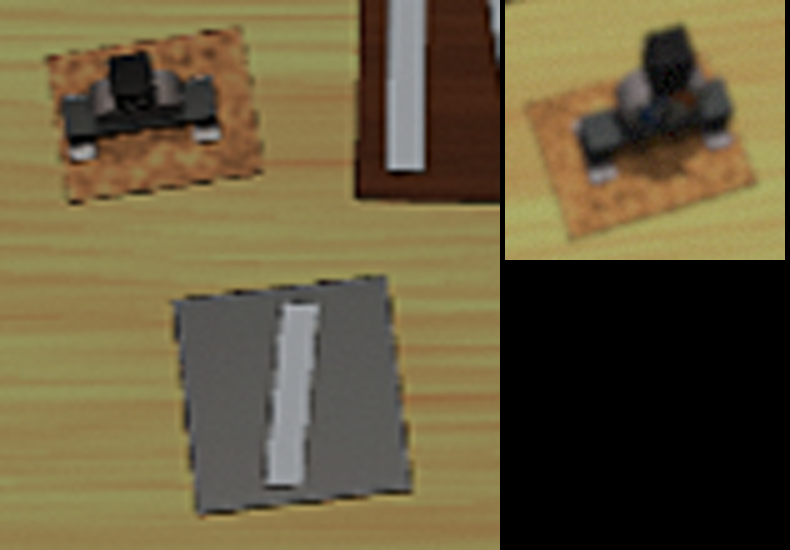

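The crop shows the pad corners, block corners and bar top clearly. The grip top is at about (131,73) in the crop. The dial faces +x, away from the robot.

```bash
python3 - <<'E'
from h import *
c=vision.calibration('top')
f=lambda L,z:np.array([onz(c,((u+.5)/5-.5+265,(v+.5)/5-.5+155),z)[:2] for u,v in L])
def rect(n,P):
    r=cv2.minAreaRect(np.float32(P));print(n,P.mean(0).round(1),np.round(r[1],1),'edges yaw',[round(float(np.arctan2(*(P[(i+1)%4]-P[i])[::-1])),3) for i in range(4)])
rect('pad',f([(45,60),(240,27),(262,172),(68,203)],4))
rect('block',f([(173,300),(385,277),(412,492),(200,515)],12))
rect('bar',f([(284,304),(319,306),(303,486),(265,484)],24))
rect('grip',f([(109,57),(150,53),(152,75),(112,80)],140))
print('gripctr',f([(131,80)],140))
a=cv2.imread('pics/top0.png');h=cv2.cvtColor(a,cv2.COLOR_BGR2HSV)
for n,lo,hi,R in(('blue',(100,120,60),(125,255,255),(370,210,450,290)),('orange',(8,170,80),(22,255,255),(170,205,245,285))):
    x0,y0,x1,y1=R;m=cv2.inRange(h,lo,hi);k=np.argwhere(m[y0:y1,x0:x1]>0)[:,::-1]+[x0,y0]
    B=cv2.boxPoints(cv2.minAreaRect(np.float32(k)))
    rect(n,np.array([onz(c,p,22)[:2] for p in B]))
print(proj(c,[[0,0,0],[600,0,0],[600,100,0]]).round())
E
```

```text
pad [691.4  50.7] [ 90.  120.2] edges yaw [-1.412, -3.003, 1.72, 0.152]
block [519.2 -31.5] [132.  128.2] edges yaw [-1.473, -3.031, 1.668, 0.116]
bar [518.8 -31.6] [ 22.6 108.7] edges yaw [-1.639, 3.041, 1.507, -0.116]
grip [693.9  57.6] [13.1 22.9] edges yaw [-1.483, -3.06, 1.686, 0.121]
gripctr [[686.11406073  57.52134125]]
blue [ 453.1 -292.7] [153.8 110.5] edges yaw [-1.368, -2.953, 1.772, 0.193]
orange [505.2 314. ] [110.1 189.7] edges yaw [-0.099, -1.687, 3.038, 1.455]
[[314. 409.]
 [312. 208.]
 [279. 208.]]
```

```bash
cat >> h.py <<'E'
from scipy.spatial.transform import Rotation as Ro, Slerp
def down(yaw,tilt=0):  # tool x at yaw, z down; tilt turns about tool y
    c,s=np.cos(yaw),np.sin(yaw)
    return Ro.from_matrix(np.array([[c,s,0],[s,-c,0],[0,0,-1.]]))*Ro.from_rotvec([0,tilt,0])
def plan(pts,start=None,dec=2,vmax=55,turnmax=5):
    """pts: list of (pos, Rotation) ; prints rows"""
    s=manip.observe();p=np.array(s['position']);R=Ro.from_matrix(s['ee_rot'])
    if start: p,R=np.array(start[0],float),start[1]
    out=[]
    for P,Q in pts:
        P=np.array(P,float);n=max(1,int(np.ceil(np.linalg.norm(P-p)/vmax)),int(np.ceil((R.inv()*Q).magnitude()*180/np.pi/turnmax)))
        p0=p.copy();sl=Slerp([0,1],Ro.concatenate([R,Q]))
        for i in range(1,n+1):
            t=np.round(R.inv().apply(p0+(P-p0)*i/n-p)/60,dec);w=np.round((R.inv()*sl(i/n)).as_rotvec(degrees=True)/5,dec)
            p=p+R.apply(t*60);R=R*Ro.from_rotvec(w*5,degrees=True);out.append([*t,*w])
        print('end',P.round(1),n)
    print(len(out),'rows');[print(','.join(f'{x+0:g}' for x in r)) for r in out]
def st():
    s=manip.observe();R=np.array(s['ee_rot']);print('t',round(s['time_s'],2),'p',np.round(s['position'],1),'yaw',round(float(np.arctan2(R[1,0],R[0,0])),3),'tiltz',R[:,2].round(3),'F',np.round(s['ft_force'],1),'op',round(s['opening'],1),'g',np.round(s['grasp_force'],1))
E
python3 - <<'E'
from h import *
c=vision.calibration('wrist');o,d=ray(c,(c['cx'],c['cy']));print(o,d,c['fx'])
R=np.array(manip.observe()['ee_rot']);p=np.array(manip.observe()['position']);print(R.T@(o-p),R.T@d)
plan([((630,45,245),down(.13))])
E
```

```text
[ 270.95413105 -567.86732143  372.87627891] [-0.30280038 -0.09682817 -0.94812248] 368.61347738092496
[  81.76333545   -0.95451241 -131.49279868] [-3.17882079e-01 -5.20981639e-05  9.48130255e-01]
end [630.  45. 245.] 15
15 rows
0.68,-0.52,0,0,0,0.14
0.68,-0.54,-0.01,0,0,0.14
0.66,-0.54,0,0,0,0.14
0.67,-0.55,0,-0.01,0,0.14
0.65,-0.56,-0.01,0,0,0.15
0.65,-0.56,0,0,0,0.14
0.64,-0.58,0,0,0,0.14
0.63,-0.58,-0.01,0,0,0.14
0.63,-0.59,0,0,0,0.14
0.62,-0.59,0,0,0,0.14
0.61,-0.61,-0.01,0,0,0.14
0.6,-0.61,0,-0.01,0,0.14
0.6,-0.62,-0.01,0,0,0.15
0.59,-0.63,0,0,0,0.14
0.58,-0.63,0,0,0,0.14
```

>>> step_arm(series=[0.68,-0.52,0,0,0,0.14,0.68,-0.54,-0.01,0,0,0.14,0.66,-0.54,0,0,0,0.14,0.67,-0.55,0,-0.01,0,0.14,0.65,-0.56,-0.01,0,0,0.15,0.65,-0.56,0,0,0,0.14,0.64,-0.58,0,0,0,0.14,0.63,-0.58,-0.01,0,0,0.14,0.63,-0.59,0,0,0,0.14,0.62,-0.59,0,0,0,0.14], fingers=1)

```text
time_s: 1.35
position: [485.4, -167.0, 243.7]
ee_rot: [[0.982, 0.19, -0.0], [0.19, -0.982, -0.001], [-0.0, 0.001, -1.0]]
ft_force: [-0.2, -0.9, -0.5]
opening: 85.5
grasp_force: 0.0
```

>>> step_arm(series=[0.61,-0.61,-0.01,0,0,0.14,0.6,-0.61,0,-0.01,0,0.14,0.6,-0.62,-0.01,0,0,0.15,0.59,-0.63,0,0,0,0.14,0.58,-0.63,0,0,0,0.14,0,0,0,0,0,0,0,0,0,0,0,0])

```text
time_s: 2.22
position: [630.0, 44.4, 244.2]
ee_rot: [[0.992, 0.13, -0.001], [0.13, -0.992, -0.002], [-0.001, 0.002, -1.0]]
ft_force: [0.3, -0.4, -0.2]
opening: 85.5
grasp_force: 0.0
```

```bash
python3 - <<'E'
from h import *
st();c=vision.calibration('wrist');cv2.imwrite('pics/w1.png',vision.camera('wrist'))
import pickle;pickle.dump(c,open('w1.pkl','wb'))
E
```

```text
t 2.23 p [630.   44.4 244.2] yaw 0.13 tiltz [-0.001 -0.002 -1.   ] F [ 0.3 -0.4 -0.2] op 85.5 g 0.0
```

View pics/w1.png

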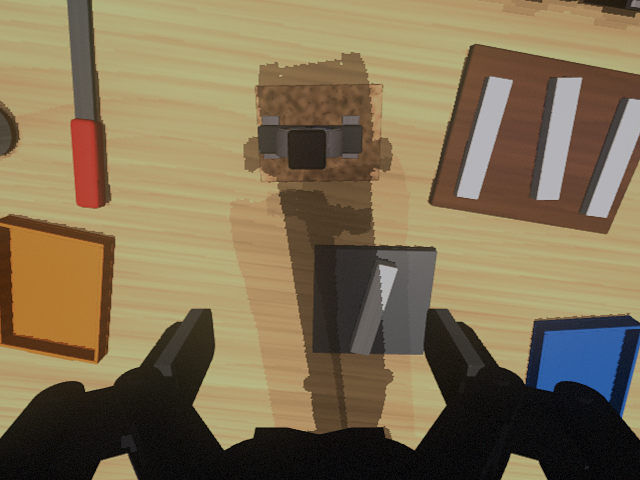

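The wrist view shows the grip top at (288–326, 130–168) and the pad corners at (257,86), (382,86), (383,181) and (261,181). The block is at (316–436, 246–354), with the bar on it from (390,266) to (358,351).

```bash
python3 - <<'E'
from h import *
import pickle;c=pickle.load(open('w1.pkl','rb'));print(ray(c,(0,0))[0])
f=lambda L,z:np.array([onz(c,p,z)[:2] for p in L])
def rect(n,P):
    print(n,P.mean(0).round(1),[(round(float(np.linalg.norm(P[(i+1)%4]-P[i])),1),round(float(np.arctan2(*(P[(i+1)%4]-P[i])[::-1])),3)) for i in range(4)])
rect('grip',f([(288,130),(325,130),(326,168),(289,168)],140))
rect('pad',f([(257,86),(382,86),(383,181),(261,181)],4))
rect('block',f([(316,246),(436,248),(424,354),(313,352)],12))
rect('bar',f([(382,266),(398,267),(365,353),(351,351)],24))
plan([((686,55,175),down(.13)),((686,55,112),down(.13))])
E
python3 - <<'E'
import cv2
a=cv2.imread('pics/w1.png')
cv2.imwrite('pics/c2.png',cv2.resize(a[80:365,245:445],None,fx=2.1,fy=2.1,interpolation=cv2.INTER_CUBIC))
E
```

```text
[710.9883158   56.20505713 375.58169295]
grip [688.9  60.4] [(22.7, -1.441), (23.2, -2.979), (23.5, 1.701), (23.2, 0.131)]
pad [691.1  51. ] [(116.8, -1.441), (89.3, -2.946), (123.4, 1.701), (89.1, 0.122)]
block [521.6 -28.7] [(126.2, -1.459), (131.6, -3.016), (129.4, 1.678), (131.1, 0.101)]
bar [518.1 -28.9] [(16.7, -1.509), (109.2, 2.994), (16.1, 1.534), (107.5, -0.145)]
end [686.  55. 175.] 2
end [686.  55. 112.] 2
4 rows
0.48,-0.04,0.58,0.01,0,-0.01
0.47,-0.03,0.58,0.02,0.01,-0.01
0,0,0.52,0,0,0
0,0,0.53,0,0,0
```

View pics/c2.png

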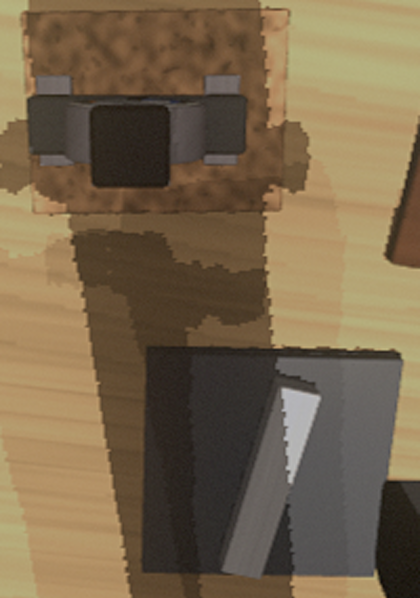

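The grip top's centre is near (307,149.5) and its sides line up with the tool. The bar's top corners are near (379,264), (397,267), (369,355) and (351,352).

```bash
python3 - <<'E'
from h import *
import pickle;c=pickle.load(open('w1.pkl','rb'))
P=np.array([onz(c,p,24)[:2] for p in [(378.8,263.8),(397.4,267.1),(369.3,354.8),(350.7,351.9)]])
print(P.round(1),P.mean(0),[np.arctan2(*(P[a]-P[b])[::-1]) for a,b in((0,3),(1,2))],[np.linalg.norm(P[a]-P[b]) for a,b in((0,3),(1,2),(0,1),(2,3))])
for px in [(270.7,115.7),(350.7,115.7)]: print(onz(c,px,20))
plan([((688.5,59.5,175),down(.13)),((688.5,59.5,112),down(.13))],dec=2,vmax=50)
E
```

```text
[[573.1 -24.8]
 [572.  -44.6]
 [462.5 -34.3]
 [463.6 -12.9]] [517.79177225 -29.13131351] [np.float64(-0.10850439257347959), np.float64(-0.09367391060552202)] [np.float64(110.19333685371568), np.float64(109.98767059883927), np.float64(19.798327667315306), np.float64(21.43874449168493)]
[703.23094656  99.05936628  20.        ]
[712.74039764  26.39730226  20.        ]
end [688.5  59.5 175. ] 2
end [688.5  59.5 112. ] 2
4 rows
0.5,-0.07,0.58,0.01,0,-0.01
0.5,-0.07,0.58,0.02,0.01,-0.01
0,0,0.52,0,0,0
0,0,0.53,0,0,0
```

>>> step_arm(series=[0.5,-0.08,0.58,0,0,0,0.5,-0.08,0.58,0,0,0,0,0,0.52,0,0,0,0,0,0.5,0,0,0,0,0,0,0,0,0,0,0,0,0,0,0])

```text
time_s: 3.02
position: [689.2, 60.8, 115.9]
ee_rot: [[0.992, 0.128, 0.002], [0.128, -0.992, -0.002], [0.002, 0.002, -1.0]]
ft_force: [-0.6, 0.5, 0.8]
opening: 85.2
grasp_force: 0.0
```

>>> step_arm(series=[0,0,0,0,0,0,0,0,0,0,0,0,0,0,0,0,0,0,0,0,0,0,0,0,0,0,0,0,0,0,0,0,0,0,0,0,0,0,0,0,0,0,0,0,0,0,0,0], fingers=0.15)

```text
time_s: 4.03
position: [688.9, 61.5, 114.5]
ee_rot: [[0.992, 0.129, 0.001], [0.129, -0.992, -0.002], [0.001, 0.002, -1.0]]
ft_force: [-0.6, -2.3, 5.0]
opening: 23.2
grasp_force: 62.4
```

```bash
python3 - <<'E'
from h import *
st();c=vision.calibration('wrist');cv2.imwrite('pics/w2.png',vision.camera('wrist'))
E
```

```text
t 4.03 p [688.9  61.5 114.5] yaw 0.13 tiltz [ 0.001 -0.002 -1.   ] F [-0.6 -2.3  5. ] op 23.2 g 62.4
```

View pics/w2.png

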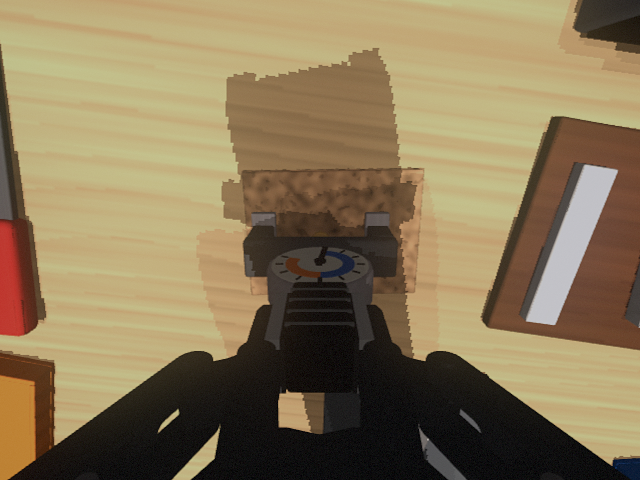

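The gauge is gripped with the opening at 23 mm. Its dial is readable from the wrist camera at about (320,263), with the needle at 0. It stands about 9 mm off the pad's middle towards +y. Next I lift it and carry it over the bar.

```bash
python3 - <<'E'
from h import *
plan([((688.9,61.5,200),down(.13)),((518,-30,200),down(-.10)),((518,-30,165),down(-.10))],vmax=42,turnmax=4)
E
```

```text
end [688.9  61.5 200. ] 3
end [518. -30. 200.] 5
end [518. -30. 165.] 1
9 rows
0,0,-0.48,0.01,0,0
0,0,-0.47,0.01,-0.01,0
0,0,-0.48,0,0,-0.01
-0.6,0.23,0,0,0,0.53
-0.6,0.26,0,0,0,0.53
-0.58,0.28,0,0,0,0.52
-0.56,0.31,0,0,0,0.53
-0.56,0.33,0,0,0,0.53
0,0,0.59,0,0,0
```

>>> step_arm(series=[0,0,-0.2,0,0,0,0,0,-0.5,0,0,0,0,0,-0.6,0,0,0,0,0,-0.13,0,0,0,-0.3,0.11,0,0,0,0.26,-0.6,0.24,0,0,0,0.53,-0.6,0.27,0,0,0,0.53,-0.58,0.29,0,0,0,0.53,-0.55,0.33,0,0,0,0.53,-0.27,0.17,0,0,0,0.26])

```text
time_s: 5.32
position: [514.6, -30.2, 198.3]
ee_rot: [[0.995, -0.103, -0.003], [-0.103, -0.995, -0.002], [-0.003, 0.002, -1.0]]
ft_force: [-0.2, -0.2, -4.8]
opening: 23.1
grasp_force: 61.2
```

>>> step_arm(series=[0,0,0.4,0,0,0,0,0,0.2,0,0,0,0,0,0,0,0,0,0,0,0,0,0,0])

```text
time_s: 5.82
position: [517.7, -28.7, 164.2]
ee_rot: [[0.995, -0.1, 0.001], [-0.1, -0.995, -0.001], [0.001, 0.001, -1.0]]
ft_force: [0.8, 1.0, -4.1]
opening: 23.4
grasp_force: 60.9
```

```bash
python3 - <<'E'
from h import *
import pickle
st();c=vision.calibration('wrist');cv2.imwrite('pics/w3.png',vision.camera('wrist'));pickle.dump(c,open('w3.pkl','wb'))
E
```

```text
t 5.83 p [517.7 -28.7 164.2] yaw -0.1 tiltz [ 0.001 -0.001 -1.   ] F [ 0.8  1.  -4.1] op 23.4 g 60.9
```

View pics/w3.png

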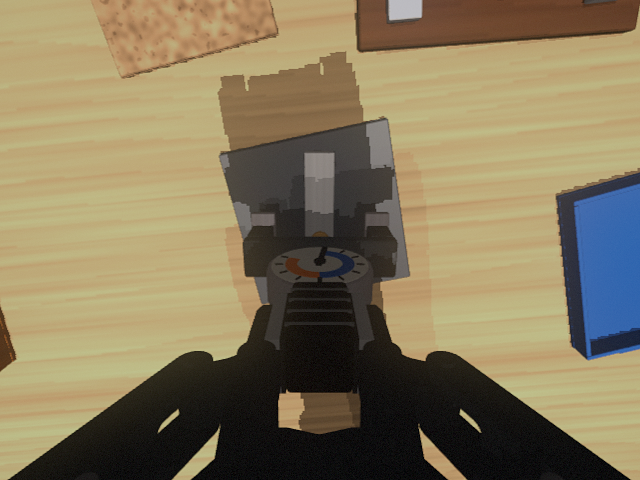

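The bar runs straight up the picture at columns 304–334, centred between the feet at (263,219) and (377,219), with the needle at 0. I descend gently.

>>> step_arm(series=[0,0,0.25,0,0,0,0,0,0.2,0,0,0,0,0,0.1,0,0,0,0,0,0.04,0,0,0,0,0,0.03,0,0,0,0,0,0,0,0,0])

```text
time_s: 6.62
position: [517.4, -29.2, 127.0]
ee_rot: [[0.995, -0.1, 0.001], [-0.1, -0.995, -0.002], [0.001, 0.002, -1.0]]
ft_force: [-0.8, 0.2, -2.8]
opening: 23.1
grasp_force: 61.3
```

>>> step_arm(series=[0,0,0.02,0,0,0,0,0,0.02,0,0,0,0,0,0.02,0,0,0,0,0,0,0,0,0])

```text
time_s: 7.12
position: [517.5, -29.2, 123.2]
ee_rot: [[0.995, -0.1, 0.001], [-0.1, -0.995, -0.002], [0.001, 0.002, -1.0]]
ft_force: [0.8, -0.2, -4.2]
opening: 23.0
grasp_force: 61.3
```

>>> step_arm(series=[0,0,0.01,0,0,0,0,0,0.01,0,0,0,0,0,0,0,0,0])

```text
time_s: 7.5
position: [517.5, -29.2, 122.3]
ee_rot: [[0.995, -0.1, 0.001], [-0.1, -0.995, -0.002], [0.001, 0.002, -1.0]]
ft_force: [-0.6, -0.4, 0.5]
opening: 23.5
grasp_force: 61.8
```

```bash
python3 - <<'E'
from h import *
st()
E
```

```text
t 7.5 p [517.5 -29.2 122.3] yaw -0.101 tiltz [ 0.001 -0.002 -1.   ] F [-0.6 -0.4  0.5] op 23.5 g 61.8
```

Contact: the force went from about -4 N to about 0. A little further to seat it, then release so that it stands flat by itself, and look at the dial.

>>> step_arm(series=[0,0,0.01,0,0,0,0,0,0,0,0,0])

```text
time_s: 7.75
position: [517.7, -29.3, 122.3]
ee_rot: [[0.995, -0.101, 0.001], [-0.101, -0.995, -0.002], [0.002, 0.002, -1.0]]
ft_force: [-2.5, -1.7, 5.5]
opening: 23.3
grasp_force: 62.7
```

>>> step_arm(series=[0,0,0,0,0,0,0,0,0,0,0,0,0,0,0,0,0,0,0,0,0,0,0,0], fingers=0.5)

```text
time_s: 8.25
position: [517.3, -29.1, 121.3]
ee_rot: [[0.995, -0.1, 0.0], [-0.1, -0.995, -0.002], [0.001, 0.002, -1.0]]
ft_force: [-0.0, 0.4, -0.0]
opening: 43.0
grasp_force: 0.0
```

```bash
python3 - <<'E'
from h import *
st();a=vision.camera('wrist');s=vision.camera('scene');cv2.imwrite('pics/w4f.png',a);cv2.imwrite('pics/s4f.png',s)
o=np.zeros((600,700,3),np.uint8)
o[:300]=cv2.resize(a[205:305,220:420],(600,300),interpolation=cv2.INTER_CUBIC).copy() if 0 else cv2.copyMakeBorder(cv2.resize(a[205:305,220:420],(600,300),interpolation=cv2.INTER_CUBIC),0,0,0,100,0)
p=proj(vision.calibration('scene'),[517+20,-31,81])[0];print(p);u,v=p.astype(int)
o[300:,:300]=cv2.resize(s[v-25:v+25,u-25:u+25],(300,300),interpolation=cv2.INTER_CUBIC)
cv2.imwrite('pics/c4.png',o)
E
```

```text
t 8.25 p [517.3 -29.1 121.3] yaw -0.1 tiltz [ 0.    -0.002 -1.   ] F [-0.   0.4 -0. ] op 43.0 g 0.0
[314.46301183 250.47173426]
```

View pics/c4.png

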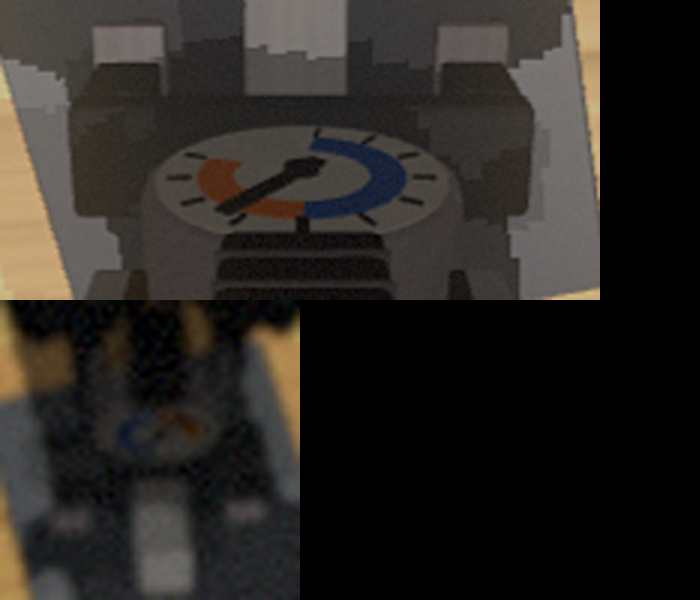

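The dial's needle tip at crop (220,208) lies in the orange band just past the 14 mm mark, so the reading is about 14.2 mm. The bar is thicker than 12 mm and goes in the orange tray. I regrip the gauge and return it to its pad.

>>> step_arm(series=[0,0,0,0,0,0,0,0,0,0,0,0,0,0,0,0,0,0,0,0,0,0,0,0,0,0,0,0,0,0], fingers=0.15)

```text
time_s: 8.98
position: [517.3, -29.4, 121.5]
ee_rot: [[0.995, -0.101, 0.001], [-0.101, -0.995, -0.002], [0.001, 0.002, -1.0]]
ft_force: [0.2, -1.6, 0.8]
opening: 23.8
grasp_force: 59.4
```

```bash
python3 - <<'E'
from h import *
st();x=517.3,-29.1
plan([((*x,200),down(-.1)),((690.5,52.5,200),down(.13)),((690.5,52.5,130),down(.13))],vmax=42,turnmax=3)
E
```

```text
t 8.97 p [517.3 -29.4 121.5] yaw -0.101 tiltz [ 0.001 -0.002 -1.   ] F [ 0.2 -1.6  0.8] op 23.8 g 59.4
end [517.3 -29.1 200. ] 2
end [690.5  52.5 200. ] 5
end [690.5  52.5 130. ] 2
9 rows
0,0,-0.65,0.01,0,0
0,0,-0.66,0.01,-0.01,-0.01
0.55,-0.33,0,0,0,-0.53
0.56,-0.3,0,0,0,-0.52
0.57,-0.28,0,0,0,-0.53
0.59,-0.25,0,0,0,-0.53
0.6,-0.22,0,0,0,-0.52
0,0,0.58,0,0,0
0,0,0.59,0,0,0
```

>>> step_arm(series=[0,0,-0.2,0,0,0,0,0,-0.45,0,0,0,0,0,-0.5,0,0,0,0,0,-0.16,0,0,0,0.27,-0.17,0,0,0,-0.26,0.55,-0.32,0,0,0,-0.53,0.56,-0.3,0,0,0,-0.53,0.58,-0.27,0,0,0,-0.53,0.6,-0.23,0,0,0,-0.53,0.3,-0.11,0,0,0,-0.25])

```text
time_s: 10.22
position: [690.4, 55.5, 197.6]
ee_rot: [[0.991, 0.131, -0.002], [0.131, -0.991, -0.001], [-0.003, 0.001, -1.0]]
ft_force: [0.5, -0.6, -4.9]
opening: 22.8
grasp_force: 59.6
```

>>> step_arm(series=[0,0,0.3,0,0,0,0,0,0.5,0,0,0,0,0,0.3,0,0,0,0,0,0.1,0,0,0,0,0,0.05,0,0,0,0,0,0,0,0,0])

```text
time_s: 10.98
position: [690.3, 54.0, 125.8]
ee_rot: [[0.992, 0.128, 0.002], [0.128, -0.992, -0.001], [0.002, 0.002, -1.0]]
ft_force: [0.3, 0.7, -4.4]
opening: 23.1
grasp_force: 59.6
```

```bash
python3 - <<'E'
from h import *
import pickle
st();c=vision.calibration('wrist');cv2.imwrite('pics/w5.png',vision.camera('wrist'));pickle.dump(c,open('w5.pkl','wb'))
E
```

```text
t 10.97 p [690.3  54.  125.8] yaw 0.129 tiltz [ 0.002 -0.001 -1.   ] F [ 0.3  0.7 -4.4] op 23.1 g 59.6
```

View pics/w5.png

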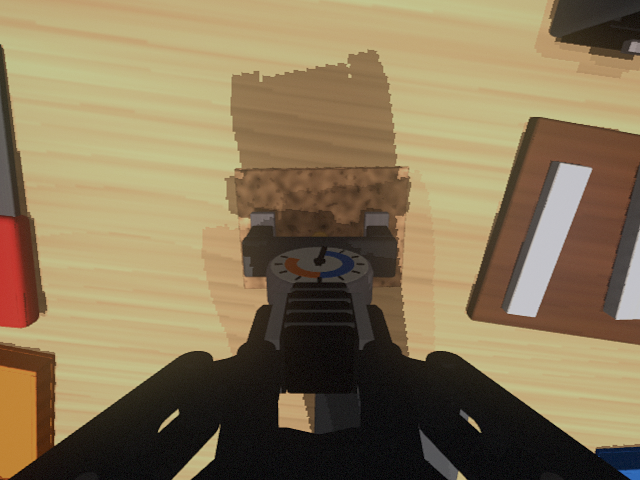

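The pad spans columns 237–408 with the feet centred at 320, so the gauge is well placed. I lower it slowly.

>>> step_arm(series=[0,0,0.08,0,0,0,0,0,0.06,0,0,0,0,0,0.03,0,0,0,0,0,0.02,0,0,0,0,0,0.01,0,0,0,0,0,0,0,0,0])

```text
time_s: 11.78
position: [690.0, 53.9, 113.6]
ee_rot: [[0.992, 0.128, 0.001], [0.128, -0.992, -0.002], [0.001, 0.002, -1.0]]
ft_force: [-2.2, -1.9, 1.2]
opening: 23.6
grasp_force: 60.4
```

```bash
python3 - <<'E'
from h import *
st()
E
```

```text
t 11.78 p [690.   53.9 113.6] yaw 0.129 tiltz [ 0.001 -0.002 -1.   ] F [-2.2 -1.9  1.2] op 23.6 g 60.4
```

>>> step_arm(series=[0,0,0,0,0,0,0,0,0,0,0,0,0,0,0,0,0,0,0,0,0,0,0,0,0,0,0,0,0,0,0,0,-0.2,0,0,0,0,0,-0.5,0,0,0,0,0,-0.7,0,0,0,0,0,-0.7,0,0,0], fingers=1)

```text
time_s: 12.9
position: [689.7, 54.3, 241.2]
ee_rot: [[0.992, 0.129, 0.001], [0.129, -0.992, -0.001], [0.001, 0.002, -1.0]]
ft_force: [0.3, 0.5, -0.1]
opening: 85.4
grasp_force: 0.0
```

```bash
python3 - <<'E'
from h import *
st()
c=vision.calibration('top');a=cv2.imread('pics/top0.png');h=cv2.cvtColor(a,cv2.COLOR_BGR2HSV)
print(h[245,208],h[245,170],h[245,245],h[230,250])
roi=h[205:285,172:245]
for smin in(185,195,205,215):
    m=cv2.inRange(roi,(5,smin,60),(25,255,255));m=cv2.morphologyEx(m,cv2.MORPH_OPEN,np.ones((3,3)))
    m=cv2.morphologyEx(m,cv2.MORPH_CLOSE,np.ones((3,3)))
    n,l,s,_=cv2.connectedComponentsWithStats(m);i=1+s[1:,4].argmax()
    k=np.argwhere(l==i)[:,::-1]+[172,205];B=cv2.boxPoints(cv2.minAreaRect(np.float32(k)))
    P=np.array([onz(c,p,15)[:2] for p in B]);e=P[1]-P[0];f=P[2]-P[1]
    print(smin,P.mean(0).round(1),np.linalg.norm(e).round(1),np.linalg.norm(f).round(1),np.arctan2(e[1],e[0]).round(3),np.arctan2(f[1],f[0]).round(3))
plan([((517.8,-29.5,180),down(-.10))],vmax=55)
E
```

```text
t 12.9 p [689.7  54.3 241.2] yaw 0.129 tiltz [ 0.001 -0.001 -1.   ] F [ 0.3  0.5 -0.1] op 85.4 g 0.0
[ 18 186 144] [ 24 114 146] [ 24 114 147] [ 23 115 146]
185 [489.  315.4] 151.9 107.5 -0.099 -1.687
195 [564.4 347.4] 9.0 6.0 -1.582 -3.137Traceback (most recent call last):
  File "<stdin>", line 9, in <module>
ValueError: attempt to get argmax of an empty sequence
```

```bash
python3 - <<'E'
from h import *
plan([((517.8,-29.5,190),down(-.10))],vmax=50,turnmax=3)
E
```

```text
end [517.8 -29.5 190. ] 5
5 rows
-0.6,0.2,0.17,0,0,0.52
-0.6,0.23,0.17,0.01,-0.01,0.53
-0.58,0.26,0.17,0,0,0.52
-0.57,0.28,0.17,0,0,0.53
-0.56,0.31,0.17,0.01,0,0.52
```

>>> step_arm(series=[-0.6,0.2,0.17,0,0,0.52,-0.6,0.23,0.17,0,0,0.53,-0.58,0.26,0.17,0,0,0.52,-0.57,0.28,0.17,0,0,0.53,-0.56,0.31,0.17,0,0,0.52,0,0,0,0,0,0,0,0,0,0,0,0], fingers=0.65)

```text
time_s: 13.78
position: [518.8, -29.0, 189.3]
ee_rot: [[0.995, -0.099, 0.003], [-0.099, -0.995, -0.002], [0.003, 0.001, -1.0]]
ft_force: [0.4, 0.4, 0.6]
opening: 55.4
grasp_force: 0.0
```

```bash
python3 - <<'E'
from h import *
st();c=vision.calibration('wrist');a=vision.camera('wrist');cv2.imwrite('pics/w6.png',a)
h=cv2.cvtColor(a,cv2.COLOR_BGR2HSV)
print(proj(c,[[517.8,-29.5,26],[572,-35,26],[463,-24,26]]).round())
# where bar is: low saturation & bright near its predicted position
ct=vision.calibration('top');t=vision.camera('top');s=vision.camera('scene');cv2.imwrite('pics/t6.png',t);cv2.imwrite('pics/s6.png',s)
o=np.zeros((600,800,3),np.uint8);o[:480,:640]=a
o[480:600,640:800]=cv2.resize(s[280:340,325:405],(160,120));o[0:160,640:800]=cv2.resize(t[215:255,304:344],(160,160),interpolation=cv2.INTER_CUBIC)
o[160:320,640:800]=cv2.resize(t[205:285,170:250],(160,160),interpolation=cv2.INTER_CUBIC);o[320:480,640:800]=cv2.resize(t[155:195,276:316],(160,160),interpolation=cv2.INTER_CUBIC)
cv2.imwrite('pics/c6.png',o)
E
```

```text
t 13.78 p [518.8 -29.  189.3] yaw -0.099 tiltz [ 0.003 -0.002 -1.   ] F [0.4 0.4 0.6] op 55.4 g 0.0
[[320. 219.]
 [321. 152.]
 [320. 280.]]
```

View pics/c6.png

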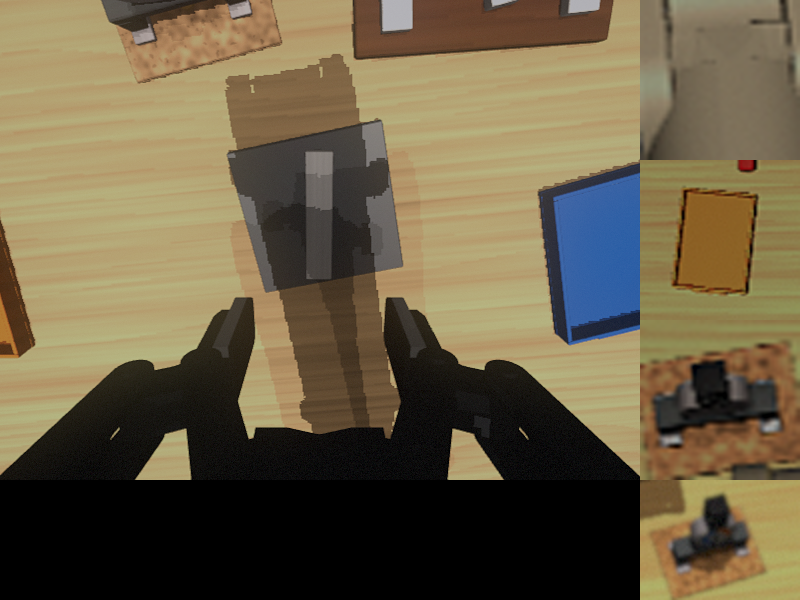

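The bar occupies columns 305–333 and rows 152–279, exactly where predicted and aligned with the tool. The gauge stands on its pad, and the orange tray's top-view corners are about (192,220), (228,222), (224,271) and (188,268). I go down and grip.

>>> step_arm(series=[0,0,0.6,0,0,0,0,0,0.6,0,0,0,0,0,0.6,0,0,0,0,0,0.5,0,0,0,0,0,0.25,0,0,0,0,0,0.1,0,0,0,0,0,0,0,0,0,0,0,0,0,0,0])

```text
time_s: 14.92
position: [518.8, -29.6, 30.1]
ee_rot: [[0.995, -0.099, 0.002], [-0.099, -0.995, -0.002], [0.002, 0.002, -1.0]]
ft_force: [1.1, 0.5, 0.4]
opening: 55.9
grasp_force: 0.0
```

```bash
python3 - <<'E'
from h import *
st();c=vision.calibration('top')
P=np.array([onz(c,p,22)[:2] for p in((192,219.5),(228,221.5),(223.7,271.2),(187.2,268.2))]);print(P.mean(0),[np.arctan2(*(P[a]-P[b])[::-1]) for a,b in((0,3),(1,2))],np.linalg.norm(P[0]-P[3]),np.linalg.norm(P[0]-P[1]))
E
```

```text
t 14.93 p [518.8 -29.6  30.1] yaw -0.1 tiltz [ 0.002 -0.002 -1.   ] F [1.1 0.5 0.4] op 55.9 g 0.0
[488.44697721 312.04772439] [np.float64(-0.09256628139112638), np.float64(-0.08523637027011689)] 145.608657759454 107.59712320540615
```

>>> step_arm(series=[0,0,0.07,0,0,0,0,0,0,0,0,0])

```text
time_s: 15.18
position: [517.8, -29.7, 24.8]
ee_rot: [[0.995, -0.1, 0.0], [-0.1, -0.995, -0.002], [0.001, 0.002, -1.0]]
ft_force: [-0.2, 0.4, -0.6]
opening: 55.3
grasp_force: 0.0
```

>>> step_arm(series=[0,0,0,0,0,0,0,0,0,0,0,0,0,0,0,0,0,0,0,0,0,0,0,0,0,0,0,0,0,0,0,0,0,0,0,0,0,0,0,0,0,0], fingers=0.1)

```text
time_s: 16.05
position: [518.1, -29.6, 25.2]
ee_rot: [[0.995, -0.099, 0.001], [-0.099, -0.995, -0.002], [0.001, 0.002, -1.0]]
ft_force: [-1.5, -0.0, 5.4]
opening: 20.2
grasp_force: 59.7
```

>>> step_arm(series=[0,0,-0.1,0,0,0,0,0,-0.3,0,0,0,0,0,-0.5,0,0,0,0,0,-0.4,0,0,0,0,0,0,0,0,0])

```text
time_s: 16.68
position: [519.5, -29.4, 105.4]
ee_rot: [[0.995, -0.099, 0.005], [-0.099, -0.995, -0.002], [0.005, 0.002, -1.0]]
ft_force: [-0.0, -0.9, -3.6]
opening: 20.4
grasp_force: 59.0
```

```bash
python3 - <<'E'
from h import *
st()
plan([((489,313.5,None or 100),down(-.095)),((489,313.5,40),down(-.095))],vmax=50)
E
```

```text
t 16.68 p [519.5 -29.4 105.4] yaw -0.1 tiltz [ 0.005 -0.002 -1.   ] F [-0.  -0.9 -3.6] op 20.4 g 59.0
end [489.  313.5 100. ] 7
end [489.  313.5  40. ] 2
9 rows
-0.15,-0.81,0.01,0,-0.01,-0.01
-0.16,-0.8,0.01,0.01,-0.01,-0.01
-0.15,-0.81,0.01,0,-0.01,0
-0.15,-0.8,0.01,0,0,-0.01
-0.15,-0.81,0.02,0,-0.01,-0.01
-0.15,-0.8,0.01,0.01,-0.01,-0.01
-0.15,-0.81,0.01,0,-0.01,0
0,0,0.5,0,0,0
0,0,0.5,0,0,0
```

>>> step_arm(series=[-0.08,-0.4,0,0,0,0,-0.15,-0.8,0.01,0,0,0,-0.15,-0.8,0.01,0,0,0,-0.15,-0.8,0.01,0,0,0,-0.15,-0.8,0.01,0,0,0,-0.15,-0.8,0.01,0,0,0,-0.15,-0.8,0.01,0,0,0,-0.08,-0.44,0,0,0,0,0,0,0,0,0,0,0,0,0.3,0,0,0])

```text
time_s: 17.92
position: [489.1, 313.1, 80.4]
ee_rot: [[0.995, -0.1, 0.002], [-0.1, -0.995, -0.001], [0.002, 0.001, -1.0]]
ft_force: [0.9, -1.7, -3.5]
opening: 20.3
grasp_force: 59.4
```

>>> step_arm(series=[0,0,0.4,0,0,0,0,0,0.3,0,0,0,0,0,0.1,0,0,0,0,0,0,0,0,0])

```text
time_s: 18.42
position: [488.3, 313.0, 32.2]
ee_rot: [[0.995, -0.1, -0.0], [-0.1, -0.995, -0.002], [-0.0, 0.002, -1.0]]
ft_force: [-0.8, 0.1, -3.5]
opening: 20.2
grasp_force: 59.3
```

```bash
python3 - <<'E'
from h import *
st();a=vision.camera('wrist');c=vision.calibration('wrist');cv2.imwrite('pics/w7.png',a)
h=cv2.cvtColor(a,cv2.COLOR_BGR2HSV)
m=cv2.inRange(h,(8,150,40),(20,255,255));m=cv2.morphologyEx(m,cv2.MORPH_OPEN,np.ones((5,5)));n,l,s,_=cv2.connectedComponentsWithStats(m);i=1+s[1:,4].argmax();print(s[i])
# inner floor/walls extents: print orange runs on some rows
for r in range(60,300,20):
    k=np.flatnonzero(m[r]);print(r,(k.min(),k.max()) if len(k) else None,end=' ')
p=np.array(manip.observe()['position']);print(proj(c,[Ro.from_matrix(manip.observe()['ee_rot']).apply(v)+p for v in([55,0,8],[75,0,20],[75,55,20],[75,-55,20],[0,55,20],[0,-55,20])]).round())
E
```

```text
t 18.43 p [488.3 313.   32.2] yaw -0.1 tiltz [-0.    -0.002 -1.   ] F [-0.8  0.1 -3.5] op 20.2 g 59.3
[  160   132   292   228 45647]
60 None 80 None 100 None 120 None 140 (np.int64(160), np.int64(451)) 160 (np.int64(162), np.int64(449)) 180 (np.int64(165), np.int64(446)) 200 (np.int64(167), np.int64(444)) 220 (np.int64(170), np.int64(442)) 240 (np.int64(173), np.int64(440)) 260 (np.int64(175), np.int64(438)) 280 (np.int64(178), np.int64(435)) [[321. 187.]
 [321. 131.]
 [460. 131.]
 [182. 131.]
 [440. 300.]
 [201. 300.]]
```

The tray is centred about 6 mm to +y of the bar, and the margin is ample. I nudge over and lower the bar.

>>> step_arm(series=[0,-0.09,0,0,0,0,0,0,0.1,0,0,0,0,0,0.08,0,0,0,0,0,0.03,0,0,0,0,0,0.02,0,0,0,0,0,0,0,0,0])

```text
time_s: 19.23
position: [488.9, 318.8, 18.8]
ee_rot: [[0.995, -0.1, 0.0], [-0.1, -0.995, -0.002], [0.001, 0.002, -1.0]]
ft_force: [0.5, -0.1, -3.2]
opening: 20.2
grasp_force: 59.4
```

```bash
python3 - <<'E'
from h import *
st()
E
```

```text
t 19.23 p [488.9 318.8  18.8] yaw -0.1 tiltz [ 0.    -0.002 -1.   ] F [ 0.5 -0.1 -3.2] op 20.2 g 59.4
```

>>> step_arm(series=[0,0,0.01,0,0,0,0,0,0.01,0,0,0,0,0,0,0,0,0])

```text
time_s: 19.6
position: [488.9, 318.8, 17.6]
ee_rot: [[0.995, -0.1, 0.0], [-0.1, -0.995, -0.002], [0.001, 0.002, -1.0]]
ft_force: [0.2, -0.7, -3.4]
opening: 20.1
grasp_force: 59.4
```

>>> step_arm(series=[0,0,0.01,0,0,0,0,0,0,0,0,0,0,0,0,0,0,0])

```text
time_s: 19.98
position: [488.9, 318.9, 17.3]
ee_rot: [[0.995, -0.099, 0.001], [-0.099, -0.995, -0.002], [0.001, 0.001, -1.0]]
ft_force: [-0.9, -0.7, 1.3]
opening: 20.3
grasp_force: 59.7
```

Contact: the weight is off the wrist. I release gently and retreat.

>>> step_arm(series=[0,0,0,0,0,0,0,0,0,0,0,0,0,0,0,0,0,0,0,0,0,0,0,0,0,0,-0.2,0,0,0,0,0,-0.6,0,0,0,0,0,-0.8,0,0,0,0,0,-0.9,0,0,0,0,0,-0.5,0,0,0,0,0,0,0,0,0], fingers=0.45)

```text
time_s: 21.22
position: [489.9, 320.3, 201.1]
ee_rot: [[0.995, -0.099, 0.006], [-0.099, -0.995, 0.002], [0.006, -0.002, -1.0]]
ft_force: [-0.1, 0.6, -0.6]
opening: 38.1
grasp_force: 0.0
```

```bash
python3 - <<'E'
from h import *
st();a=vision.camera('wrist');c=vision.calibration('wrist');cv2.imwrite('pics/w8.png',a)
R=down(-.1);q=proj(c,[R.apply(v)+[488.9,318.8,18] for v in([55,-11,0],[55,11,0],[-55,11,0],[-55,-11,0])]);print(q.round())
h=cv2.cvtColor(a,cv2.COLOR_BGR2HSV);x,y,w,hh=cv2.boundingRect(np.float32(q))
m=cv2.inRange(h[y-30:y+hh+30,x-30:x+w+30],(0,0,50),(180,90,255));m=cv2.morphologyEx(m,cv2.MORPH_OPEN,np.ones((5,5)))
n,l,s,_=cv2.connectedComponentsWithStats(m);i=1+s[1:,4].argmax();print('seen',s[i][:2]+[x-30,y-30],s[i][2:],'pred',x,y,w,hh,cv2.minAreaRect(np.float32(np.argwhere(l==i)[:,::-1])))
E
```

```text
t 21.23 p [489.9 320.3 201.1] yaw -0.1 tiltz [ 0.006  0.002 -1.   ] F [-0.1  0.6 -0.6] op 38.1 g 0.0
[[308. 148.]
 [334. 148.]
 [333. 271.]
 [309. 271.]]
seen [309 149] [  26  122 3019] pred 307 148 28 123 ((44.5, 91.5), (121.0, 25.0), 90.0)
```

```bash
python3 -c "
from plant import manip
print(manip.job_done())"
```

```text
the job is handed in; nothing more can be done
None
```

The bar read about 14.2 mm on the gauge, thicker than 12 mm, so it now lies flat in the orange tray; the gauge is back standing on its cork pad and the job is handed in at about 21 s.

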